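# Pair the matching bead tray on the sliding shuttle

### The arm

A 6-joint arm with a two-finger parallel gripper is mounted at the origin on the work surface. World frame = base frame: x ahead of the robot, y to its left, z up, the work surface at z = 0. Lengths are in m, angles in rad, forces in N, time in s.
With the tool pointing down it reaches from about 0.375 to 0.9 m from the base axis. Payload 3.1 kg.
Tool frame: the origin (TCP) lies at the very end of the fingers, on their centre line; the grasp point (between the pads) lies 19 mm behind it; z points along the fingers, y is the line along which they close (so a half turn about z gives the same grasp; the last joint's range is limited). The gripper opens to 85 mm and grips with 20 to 120 N. Pads are 22 mm wide; open, the fingers measure 114 mm over their backs; the gripper's body (76 mm by 85 mm) begins 54 mm behind the grasp point. The pads swing forward as they close: fully open they stand 13 mm farther back than shut.
Start: joints at [-1.462, 0.527, 1.433, -0, 1.181, -0.178], TCP at [0.177, -0.599, 0.201] pointing down, gripper open.
Joint ranges: [-3.08, 3.08], [-0.75, 2.2], [0.22, 2.44], [-1.43, 4.57], [0, 2.65], [-2.85, 2.85]. Speed limits (rad/s): [2.79, 2.79, 3.14, 3.14, 3.14, 3.14].

### API

Orientations are given as a unit quaternion [x, y, z, w].
In Python, from station import manip gives the robot as it stands.
- The arm moves only by the shell command python3 -m handwheel 'ROWS' [FORCE]. ROWS is JSON, a list of rows, each a list of 7 numbers: the shift along the world's x, y, z in mm, then the turn, a rotation vector about the world's x, y, z in degrees, then the opening, from 0 (shut) to 1 (fully open). A call has exactly 10 rows; each row shifts and turns the commanded pose from where the row before left it; what a row does not reach is not made up. A row lasts 1/8 s, in which the tool goes at most 62.5 mm and 10.7 degrees, less where a joint would pass 70% of its speed; a pose out of reach is approached as far as the arm can. A call is refused whole if a number of a shift passes 62.5 or a number of a turn 10.7, either way. A call with a gripper value outside its range is refused whole. The fingers move at their own pace and stop on an object; FORCE is the grip in N (left out, the last holds). Time passes only in rows, so rows that do not move let the fingers close, or fill a call up. It gives the time, the measured TCP pose, the force, the opening and the grip force at its end, in the units of the state.
- manip.sense(): the state, without advancing time (a new reading comes with each control period).
- manip.snapshot(name): name is "scene" or "top"; returns the picture (480x640x3 uint8, red, green, blue); there is no depth.
- manip.get_calibration(name): a dict with "K" (3x3 intrinsics, pixels), "rvec" (rotation vector, rad) and "tvec" (3), from world to camera coordinates, as OpenCV has them. Camera axes: x right, y down, z forward; pixel columns grow to the right and rows downward; lengths in m; the calibration is good to about 2 mm. A picture is of the moment at which its call begins. get_calibration takes no time and is no camera call.
- manip.sign_off(): hands the job in; it is judged then, once.
The state is a dict: "t": time; "q": joint angles; "qd": joint speeds; "tau": joint torques, N m; "tcp_pos": TCP position; "tool_rot": TCP orientation; "force": force on the tool from outside, world axes, zero at the start; "ft_torque": the same for the moment, N m; "finger_gap": opening from 0.0 (shut) to 1.0 (fully open); "gripper_force": force on a finger pad.
Only numpy, scipy, OpenCV 4.12 (cv2) and the standard library are available. Lean on these libraries where they do the work, as an engineer would, in place of code of your own. Each camera call takes 0.05 s, during which the arm holds its last target. There are 200 camera calls.

### The job

Slide the shuttle by its black post until the tray fixed on it lines up with the lane holding the one loose tray of the same shape, then push that tray along its lane, sliding it and not lifting it, until it drops in and nests flat in the tray on the shuttle. Then slide the shuttle with the nested pair fully home against its end stop on the left, and let go. Leave the two trays that will not nest in their lanes, and everything else on the table, where they are.

Things in the scene. Friction and masses are not known exactly. Their poses are not given: they have to be found in the camera images.
- rack: Fixed rack, turned by a modest yaw. Origin on the table (z = 0); x points away from the robot along the lanes, y left, z up. A clear acrylic deck 45 mm above the table carries three lanes centred at y = -92, 0 and +92 mm, 84 mm wide between clear rails 8 mm thick (x = -80 to +35 mm, tops 63 mm above the table), open at their near ends.
- deck_edge (a point): Middle of the deck's far edge, on top: rack x = +45 mm, y = 0, 45 mm above the table; axes as the rack's. Beyond it an aluminium track along rack y carries the shuttle.
- end_stop (a point): Middle of the top edge of the aluminium end stop at the left end of the track, rack x = +89 mm, y = +236 mm, 30 mm above the table. The shuttle is home when it stands against this.
- shuttle (a joint): Position of the shuttle on its track, m: 0 = fully home at the left end stop (its centre at rack x = +89 mm, y = +190 mm), growing as it slides right, towards rack -y, up to 0.30; so its centre's y is 190 mm minus this, and it is in line with the lanes at about 0.098, 0.190 and 0.282. About 1.5 N of friction; stays where it is left.
- lower_tray_floor (a point): Centre of the inner floor of the square wooden tray fixed on the shuttle, 35.5 mm above the table; axes as the rack's. Its cavity is 70 mm square and 8 mm deep, its outside 80 mm square, its rim 43.5 mm above the table (1.5 mm below the deck), its near side 4 mm beyond the deck's edge.
- post_top (a point): Centre of the top of the shuttle's upright black plastic post, 66 mm beyond the lower tray's centre (rack +x) and 105 mm above the table. The post is 20 mm wide along rack y and 24 mm along rack x, with its uppermost 60 mm free to grip or push.
- tray_square: Loose square wooden tray, 80 x 80 x 25 mm tall, 120 g, in one of the lanes (a round and a six-sided tray stand in the others). Origin: centre of underside; sides along x, y. Its foot, 60 mm square, 11 mm tall, fits the shuttle tray's cavity with 5 mm play a side. Origin 45 mm above the table on the deck, 35.5 mm nested. Pushed past the deck's edge its front dips, then it drops in.
- tray_round: Loose round wooden tray, 80 mm diameter, 25 mm tall, with a round foot 76 mm wide that will not enter the square cavity. Origin: centre of its underside. To be left in its lane.
- tray_hex: Loose six-sided wooden tray, 80 mm across flats and 92 mm over corners (along the lane), 25 mm tall, with a six-sided foot that will not enter the square cavity. Origin: centre of its underside. To be left in its lane.
- saucer: White ceramic saucer, 100 mm across, 18 mm tall, loose on the table just left of the lanes. Origin: centre of its underside. Leave alone.
- crimper: Black plastic crimping tool, about 150 mm long, 14 mm tall, lying loose to the right of the rack. Origin: on the table near its middle, x towards the jaws. Leave alone.
- magnifier: Magnifier on a steel stand, 205 mm tall, base 130 mm across, lens reaching 140 mm to its own +y, at the right. Origin: centre of the base's underside. Leave alone.
- keepsake_box: Closed pine box, 136 x 186 x 84 mm tall, at the left. Origin: centre of its underside. Leave alone.
- vial_rack: Clear rack 75 x 230 mm with three upright stacks of vials, 80 mm tall, at the far left. Origin: centre of its underside. Leave alone.
Things that resemble listed ones, but are neither listed nor needed, are in the scene too. What is shaped like the tray_square but turquoise is not meant.

How it is judged:
On the way, in this order (a step that is already met when the one before it is completed fails the run):
1. the shuttle's tray is in line (within 8 mm) with the square tray, which still stands in its lane (y of tray_square in the frame of lower_tray_floor between -0.008 and 0.008 m and x of tray_square in the frame of lower_tray_floor below -0.06 m), for 0.2 s.
2. the square tray is nested flat in the tray on the shuttle, the shuttle still away from home (x of tray_square in the frame of lower_tray_floor between -0.009 and 0.009 m and y of tray_square in the frame of lower_tray_floor between -0.009 and 0.009 m and z of tray_square in the frame of lower_tray_floor below 0.003 m and angle between tray_square's own z axis and vertical below 0.05 rad and value of joint shuttle above 0.05 m), for 0.2 s.
3. the shuttle is fully home with the nested pair (x of tray_square in the frame of lower_tray_floor between -0.009 and 0.009 m and y of tray_square in the frame of lower_tray_floor between -0.009 and 0.009 m and z of tray_square in the frame of lower_tray_floor below 0.003 m and angle between tray_square's own z axis and vertical below 0.05 rad and value of joint shuttle below 0.008 m), for 0.2 s.
At the end, for the whole second after the job is handed in: The square tray is nested flat in the tray on the shuttle (foot on its floor within 3 mm, centred within 9 mm, tilt under 0.05 rad) and at rest; the shuttle is home (within 8 mm of its end stop); the round and six-sided trays are within 25 mm, and the bystanders within 30 mm, of where they began (all of step 3 and linear speed of tray_square below 0.02 m/s and distance of each of tray_round, tray_hex from where it was at the start of the episode below 0.025 m and distance of each of saucer, crimper, magnifier, keepsake_box, vial_rack from where it was at the start of the episode below 0.03 m); the robot touches nothing.
It fails at once if the square tray is lifted (more than 25 mm above the deck) (height (world z) of tray_square above 0.07 m).
It fails at once if a tray that will not nest is moved more than 25 mm (distance of any of tray_round, tray_hex from where it was at the start of the episode above 0.025 m).
It fails at once if a bystander is moved more than 30 mm or tipped (distance of any of saucer, crimper, magnifier, keepsake_box, vial_rack from where it was at the start of the episode above 0.03 m or angle between any of saucer, crimper, magnifier, keepsake_box, vial_rack's own z axis and vertical above 0.3 rad).
It also fails if it takes over 64 s, if anything falls off the work surface, if the arm or the gripper's body presses on something with over 40 N, if the wrist force passes 120 N, or if a joint passes its speed limit or range.

## Working session

There is one attempt and no reset: what is moved stays moved. The work goes in short steps, Python scripts to look and compute and a shell command to move; the robot and the scene stay as the last step left them, time stands still between calls to the robot, and variables do not carry over. Pictures are saved under pics/ and viewed, at most 10 in all, crops included, and the job is handed in when it is done.

```bash
mkdir -p pics; python3 - <<'E'
from station import manip
import cv2
for n in("scene","top"):
    cv2.imwrite(f"pics/{n}0.png",manip.snapshot(n)[:,:,::-1]); c=manip.get_calibration(n); print(n,c)
s=manip.sense();print(s['t'],s['tcp_pos'],s['tool_rot'],s['force'])
E
```

```text
scene {'K': array([[513.97172635,   0.        , 320.18365296],
       [  0.        , 513.97172635, 234.73531208],
       [  0.        ,   0.        ,   1.        ]]), 'rvec': array([ 1.35295285,  1.91471869, -1.02721115]), 'tvec': array([ 0.24996712, -0.22591686,  1.97548178])}
top {'K': array([[604.67787863,   0.        , 317.07964471],
       [  0.        , 604.67787863, 238.41617475],
       [  0.        ,   0.        ,   1.        ]]), 'rvec': array([ 2.14531626, -2.18190473,  0.13473594]), 'tvec': array([-0.03947831,  0.59479441,  1.59399438])}
0.1 [ 0.17675701 -0.59875611  0.19971658] [ 9.89733023e-01  1.42924994e-01  3.95892397e-05 -9.94139934e-04] [ 0.55186491 -0.97692788 -0.53582546]
```

View pics/scene0.png

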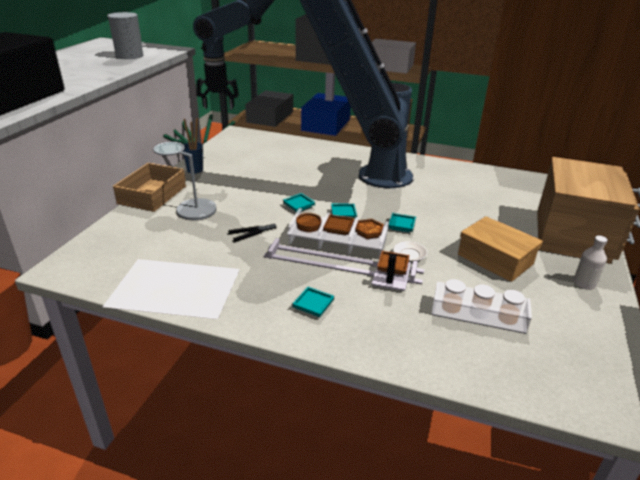

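View pics/top0.png

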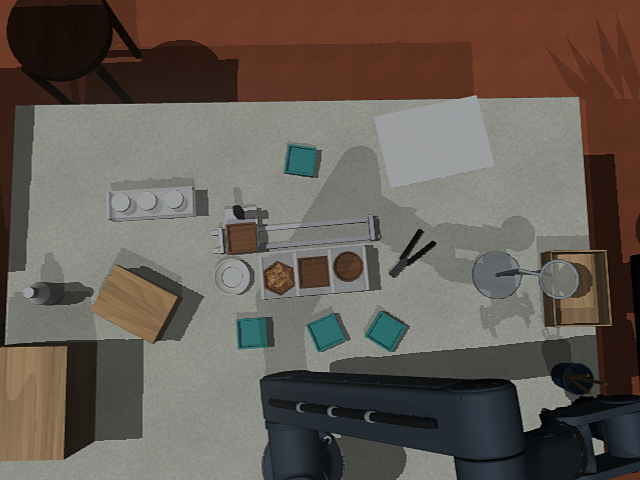

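The top view shows the hex tray in the left lane at (278,278), the square in the middle at (314,271) and the round on the right at (348,266). The shuttle is near home at (243,238), with its post at about (238,212).

```bash
cat > h.py <<'E'
from station import manip
import cv2, numpy as np
def ray(n,px,z):
    c=manip.get_calibration(n);R=cv2.Rodrigues(c['rvec'])[0]
    d=R.T@np.linalg.inv(c['K'])@np.array([px[0],px[1],1.]);o=-R.T@c['tvec']
    return o+d*(z-o[2])/d[2]
def brown(im):
    h=cv2.cvtColor(im,cv2.COLOR_RGB2HSV)
    m=((h[...,0]<22)&(h[...,1]>85)&(h[...,2]>35)).astype(np.uint8)
    m[:190]=0;m[310:]=0;m[:,:212]=0;m[:,400:]=0
    return m
E
python3 - <<'E'
from h import *
im=manip.snapshot("top")
m=cv2.morphologyEx(brown(im),cv2.MORPH_CLOSE,np.ones((3,3)))
for c in cv2.findContours(m,cv2.RETR_EXTERNAL,cv2.CHAIN_APPROX_NONE)[0]:
    if cv2.contourArea(c)<200: continue
    r=cv2.minAreaRect(c);print(np.round(r[0],1),np.round(r[1],1),round(r[2],1))
    for z in(.0435,.07):
        P=[ray("top",p,z)[:2] for p in cv2.boxPoints(r)]
        P=np.array(P);print(z,P.mean(0).round(4),np.linalg.norm(P[1]-P[0]).round(4),np.linalg.norm(P[2]-P[1]).round(4),[round(float(np.degrees(np.arctan2(*(P[i+1]-P[i])[::-1]))),1) for i in(0,1)])
k=im.max(2);b=(k<45).astype(np.uint8);b[:195]=0;b[225:]=0;b[:,:220]=0;b[:,265:]=0
for c in cv2.findContours(b,cv2.RETR_EXTERNAL,cv2.CHAIN_APPROX_NONE)[0]:
    print("blk",cv2.boundingRect(c),cv2.contourArea(c))
cv2.imwrite("pics/c1.png",cv2.resize(im[190:310,205:395,::-1],None,fx=4,fy=4,interpolation=cv2.INTER_CUBIC))
E
```

```text
[278.  277.5] [33. 30.] 90.0
0.0435 [0.4903 0.0562] 0.08 0.0877 [-91.0, 179.3]
0.07 [0.4888 0.0547] 0.0787 0.0863 [-91.0, 179.3]
[313.  271.7] [30.2 29.8] 85.0
0.0435 [ 0.5041 -0.037 ] 0.0796 0.0805 [-86.0, -176.1]
0.07 [ 0.5024 -0.037 ] 0.0783 0.0791 [-86.0, -176.1]
[347.5 266. ] [29. 29.] 45.0
0.0435 [ 0.5178 -0.1293] 0.0778 0.0773 [-46.0, -136.3]
0.07 [ 0.5159 -0.1278] 0.0765 0.076 [-46.0, -136.3]
[241.4 237.6] [29.6 29.5] 85.0
0.0435 [0.5987 0.1532] 0.079 0.0801 [-85.9, -175.4]
0.07 [0.5955 0.1501] 0.0777 0.0788 [-85.9, -175.4]
blk (233, 206, 12, 13) 94.0
```

View pics/c1.png

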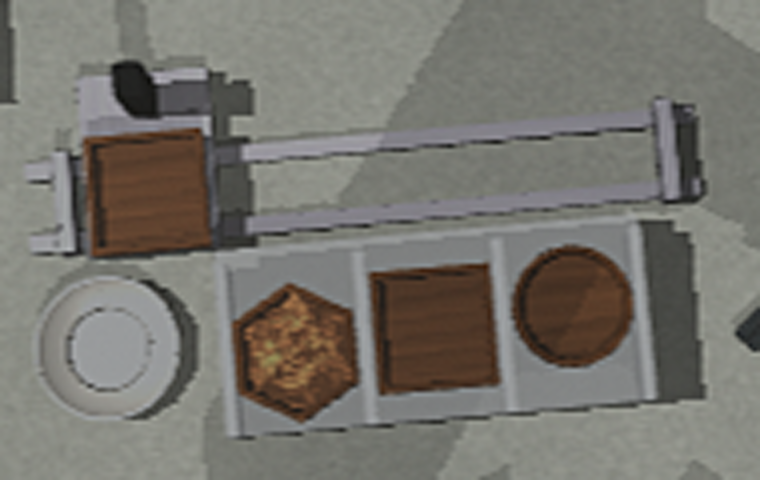

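The loose trays measure 80 mm at z = 70 mm and the shuttle tray measures 80 mm at 43.5 mm, so the heights are consistent. Rack yaw is about +4.4°. Next I check the post independently.

```bash
python3 - <<'E'
from h import *
print(ray("top",(237.5,208.5),.105))
a=np.radians(4.4);ex=np.array([np.cos(a),np.sin(a)]);ey=np.array([-ex[1],ex[0]])
sq=np.array([.5024,-.037]);lo=np.array([.5987,.1532]);
print("post",lo+.066*ex,"sq in lo",(sq-lo)@ex,(sq-lo)@ey)
# rack yaw from track edges and rail (crop px)
for p,q,z in(((245,220),(650,183),.03),((245,158),(650,121),.03),((228,262),(640,222),.045)):
    P=[ray("top",(205+u[0]/4,190+u[1]/4),z) for u in(p,q)];d=P[0]-P[1];print(np.degrees(np.arctan2(-d[0],d[1])))
im=manip.snapshot("scene");c=manip.get_calibration("scene")
for z in(.105,.045):
    print(cv2.projectPoints(np.array([[*(lo+.066*ex),z]]),c['rvec'],c['tvec'],c['K'],None)[0].ravel())
k=(im.max(2)<40).astype(np.uint8);k[:245]=0;k[290:]=0;k[:,:375]=0;k[:,405:]=0
for q in cv2.findContours(k,0,1)[0]: print(cv2.boundingRect(q),cv2.contourArea(q))
E
```

```text
[0.66725859 0.15585197 0.105     ]
post [0.66450548 0.15826346] sq in lo -0.11060813918917338 -0.18225139106494762
4.302726426089049
4.326794585295269
4.614426127799857
[391.85446878 254.48482649]
[389.68132581 272.85215   ]
(386, 254, 10, 29) 141.0
```

```bash
python3 -m handwheel '[[20,40,20,0,0,0,1],[30,50,20,0,0,-4,1],[30,50,20,0,0,-4,1],[30,50,0,0,0,-4,1],[30,50,0,0,0,0,1],[40,50,0,0,0,0,1],[40,50,0,0,0,0,1],[45,50,0,0,0,0,1],[45,50,0,0,0,0,1],[45,50,0,0,0,0,1]]' 40
```

```text
t: 1.45
tcp_pos: [0.5215, -0.1208, 0.2607]
tool_rot: [0.999, 0.039, 0.0, 0.0]
force: [1.2, -0.9, -0.2]
finger_gap: 0.999
gripper_force: 0.0
```

```bash
python3 -m handwheel '[[20,45,0,0,0,0,1],[24,50,0,0,0,0,1],[25,50,0,0,0,0,1],[25,50,0,0,0,0,1],[25,50,0,0,0,0,1],[25,34,-20,0,0,0,1],[0,0,-40,0,0,0,1],[0,0,-30,0,0,0,1],[0,0,0,0,0,0,1],[0,0,0,0,0,0,1]]'
python3 - <<'E'
from h import *
cv2.imwrite("pics/s2.png",cv2.resize(manip.snapshot("scene")[150:330,230:470,::-1],None,fx=3,fy=3,interpolation=cv2.INTER_CUBIC))
E
```

```text
t: 2.7
tcp_pos: [0.6652, 0.1565, 0.1718]
tool_rot: [0.999, 0.039, 0.001, -0.0]
force: [0.6, 0.3, 0.0]
finger_gap: 1.002
gripper_force: 0.0
```

View pics/s2.png

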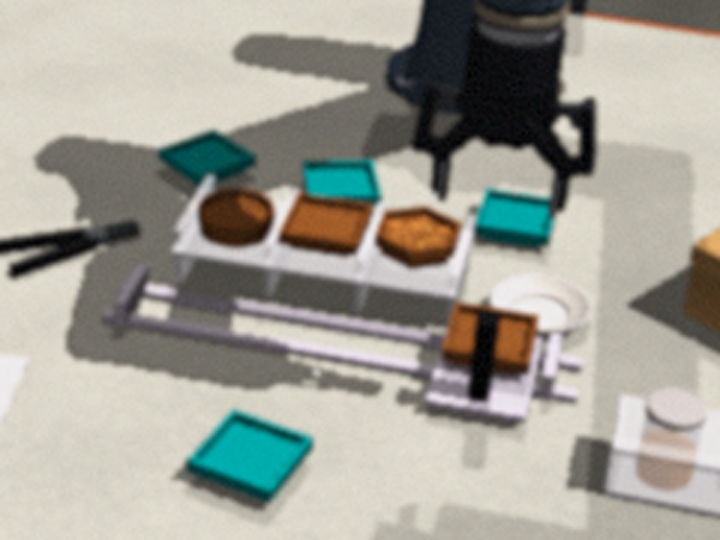

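The open fingers straddle the post with clearance all round, and nothing has moved. I'll go down and grip.

```bash
python3 -m handwheel '[[0,1,-35,0,0,0,1],[0,1,-35,0,0,0,1],[0,0,-25,0,0,0,1],[0,0,-13,0,0,0,1],[0,0,0,0,0,0,1],[0,0,0,0,0,0,0.1],[0,0,0,0,0,0,0.1],[0,0,0,0,0,0,0.1],[0,0,0,0,0,0,0.1],[0,0,0,0,0,0,0.1]]' 40
```

```text
t: 4.0
tcp_pos: [0.6647, 0.1588, 0.0634]
tool_rot: [0.999, 0.039, 0.0, -0.0]
force: [-1.7, 0.1, 4.4]
finger_gap: 0.22
gripper_force: 40.8
```

```bash
python3 -m handwheel '[[1,-12,0,0,0,0,0.1],[1.8,-23,0,0,0,0,0.1],[1.8,-24,0,0,0,0,0.1],[1.8,-24,0,0,0,0,0.1],[1.8,-24,0,0,0,0,0.1],[1.8,-24,0,0,0,0,0.1],[1.8,-24,0,0,0,0,0.1],[1.4,-18,0,0,0,0,0.1],[0.8,-9,0,0,0,0,0.1],[0,0,0,0,0,0,0.1]]'
cat > m.py <<'E'
from h import *
im=manip.snapshot("top")
m=cv2.morphologyEx(brown(im),cv2.MORPH_CLOSE,np.ones((3,3)))
for c in cv2.findContours(m,0,1)[0]:
    if cv2.contourArea(c)<150: continue
    r=cv2.minAreaRect(c);print(np.round(r[0],1),np.round(r[1],1),round(r[2],1),[ray("top",r[0],z)[:2].round(4) for z in(.0435,.07)])
import sys;cv2.imwrite(sys.argv[1],cv2.resize(im[190:310,205:395,::-1],None,fx=4,fy=4,interpolation=cv2.INTER_CUBIC))
E
python3 m.py pics/c3.png
```

```text
t: 5.25
tcp_pos: [0.678, -0.026, 0.0634]
tool_rot: [0.999, 0.038, -0.0, 0.001]
force: [-2.3, -2.6, 5.8]
finger_gap: 0.217
gripper_force: 41.1
[319.8 271.1] [30.2 16.3] 85.4 [array([ 0.5053, -0.0552]), array([ 0.5036, -0.0549])]
[347.5 266. ] [29. 29.] 45.0 [array([ 0.5176, -0.1293]), array([ 0.5158, -0.1278])]
```

View pics/c3.png

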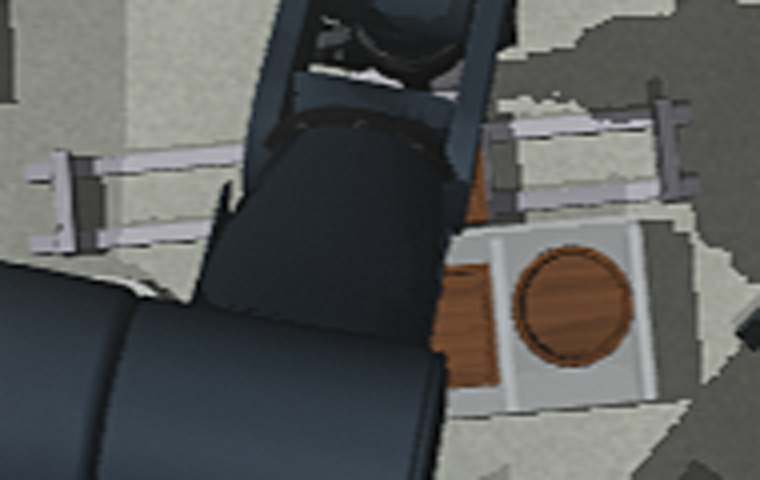

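The shuttle tray's right edge is at about crop (490,190) and the square's is at (497,320), so they are close to aligned. I'll release, retreat behind the tray and measure.

```bash
python3 -m handwheel '[[0,0,0,0,0,0,0.6],[0,0,0,0,0,0,0.6],[0,0,0,0,0,0,0.6],[0,0,40,0,0,0,0.6],[0,0,50,0,0,0,0.6],[-20,0,40,0,0,0,0.6],[-50,0,10,0,0,0,0.6],[-50,0,0,0,0,0,0.6],[-60,0,0,0,0,0,0.35],[-60,0,0,0,0,0,0.35]]'
python3 m.py pics/c4.png; python3 - <<'E'
from h import *
cv2.imwrite("pics/s4.png",cv2.resize(manip.snapshot("scene")[180:300,250:410,::-1],None,fx=5,fy=5,interpolation=cv2.INTER_CUBIC))
E
```

```text
t: 6.55
tcp_pos: [0.4366, -0.0233, 0.2026]
tool_rot: [0.999, 0.039, 0.0, 0.0]
force: [0.4, -0.9, -0.5]
finger_gap: 0.347
gripper_force: 0.0
[269.9 274.2] [15.2 30.5] 21.0 [array([0.4992, 0.0777]), array([0.4976, 0.0758])]
[312.6 266.8] [20.6 29.8] 85.6 [array([ 0.517 , -0.0361]), array([ 0.5151, -0.0361])]
[347.5 266. ] [29. 29.] 45.0 [array([ 0.5176, -0.1293]), array([ 0.5158, -0.1278])]
[310.5 231.5] [29.5 29.4] 84.8 [array([ 0.612, -0.032]), array([ 0.6086, -0.0321])]
```

View pics/s4.png

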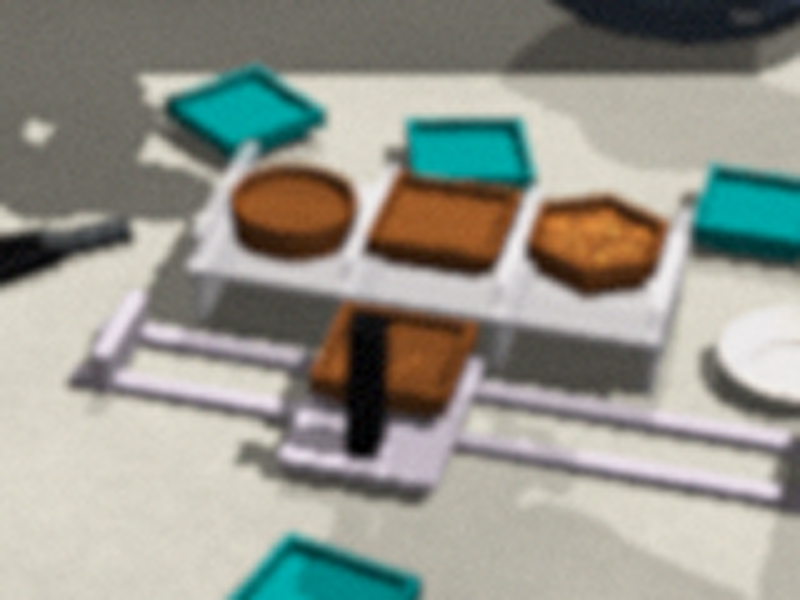

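The lower tray is at (0.612,-0.032), so the square is 3.4 mm left of it. That is within the 8 mm tolerance but uses most of the 5 mm play. I'll regrip about 3.4 mm further left, so closing the fingers centres the post there.

```bash
python3 -m handwheel '[[40,0,0,0,0,0,0.7],[60,0,0,0,0,0,0.7],[60,0,0,0,0,0,0.7],[51,0,0,0,0,0,0.7],[30,0,-20,0,0,0,0.7],[0,0,-40,0,0,0,0.7],[0,0,-40,0,0,0,0.7],[0,0,-30,0,0,0,0.7],[0,0,-9,0,0,0,0.7],[0,0,0,0,0,0,0.7]]' 40
python3 -m handwheel '[[0,0.5,0,0,0,0,0.3],[0,0,0,0,0,0,0.15],[0,0,0,0,0,0,0.15],[0,0,0,0,0,0,0.15],[0,0,0,0,0,0,0.15],[0,0,0,0,0,0,0.15],[0,0,0,0,0,0,0.15],[0,0,0,0,0,0,0.15],[0,0,0,0,0,0,0.15],[0,0,0,0,0,0,0.15]]'
```

```text
t: 7.9
tcp_pos: [0.6796, -0.0234, 0.0634]
tool_rot: [0.999, 0.039, -0.0, -0.0]
force: [0.2, -0.6, 0.2]
finger_gap: 0.699
gripper_force: 0.0
t: 9.15
tcp_pos: [0.6805, -0.0234, 0.0655]
tool_rot: [0.999, 0.039, 0.002, 0.0]
force: [-0.2, -1.8, 6.4]
finger_gap: 0.218
gripper_force: 41.9
```

```bash
python3 -m handwheel '[[0,0,0,0,0,0,0.6],[0,0,0,0,0,0,0.6],[0,0,0,0,0,0,0.6],[0,0,40,0,0,0,0.6],[0,0,50,0,0,0,0.6],[-20,0,40,0,0,0,0.6],[-54,-6,0,0,0,0,0.6],[-55,-6,0,0,0,0,0.6],[-60,-6,0,0,0,0,0.35],[-60,-1,0,0,0,0,0.35]]'
python3 m.py pics/c5.png
```

```text
t: 10.4
tcp_pos: [0.4285, -0.0421, 0.1936]
tool_rot: [0.999, 0.039, 0.0, 0.0]
force: [0.4, -0.1, 0.4]
finger_gap: 0.349
gripper_force: 0.0
[274.8 276.2] [26.5 30.5] 22.2 [array([0.4938, 0.0648]), array([0.4923, 0.0631])]
[312.6 267.8] [22.6 29.8] 85.6 [array([ 0.5143, -0.0363]), array([ 0.5125, -0.0363])]
[347.5 266. ] [29. 29.] 45.0 [array([ 0.5176, -0.1293]), array([ 0.5158, -0.1278])]
[309.7 231.6] [29.5 29.2] 84.8 [array([ 0.6119, -0.03  ]), array([ 0.6084, -0.0301])]
```

Residual is about 1.4 mm, which is fine. I'll lower behind the tray and start pushing.

```bash
python3 -m handwheel '[[0,0,-45,0,0,0,0.35],[0,0,-45,0,0,0,0.35],[0,0,-35,0,0,0,0.35],[0,0,-18,0,0,0,0.35],[0,0,0,0,0,0,0.35],[0,0,0,0,0,0,0.35],[5,0.4,0,0,0,0,0.35],[5,0.4,0,0,0,0,0.35],[0,0,0,0,0,0,0.35],[0,0,0,0,0,0,0.35]]'
python3 - <<'E'
from h import *
cv2.imwrite("pics/s6.png",cv2.resize(manip.snapshot("scene")[180:300,250:410,::-1],None,fx=5,fy=5,interpolation=cv2.INTER_CUBIC))
E
```

```text
t: 11.7
tcp_pos: [0.4404, -0.0411, 0.0508]
tool_rot: [0.999, 0.039, 0.0, 0.0]
force: [-0.1, -0.7, 0.5]
finger_gap: 0.35
gripper_force: 0.0
```

View pics/s6.png

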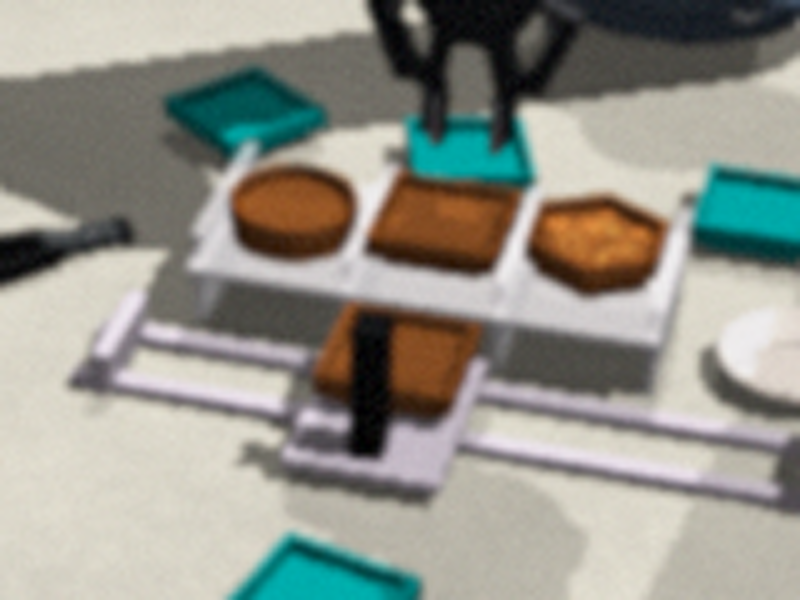

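```bash
python3 - <<'E'
from h import *
c=manip.get_calibration("scene")
for x,z in((.4404,.051),(.4404,.056),(.4404,.065),(.4514,.056),(.4625,.07)):
    p=cv2.projectPoints(np.array([[x,-.041,z]]),c['rvec'],c['tvec'],c['K'],None)[0].ravel();print(x,z,(p-[250,180])*5)
E
```

```text
0.4404 0.051 [463.25187938 186.89600007]
0.4404 0.056 [463.61596285 180.00626182]
0.4404 0.065 [464.27441132 167.54610335]
0.4514 0.056 [458.51913978 188.44362407]
0.4625 0.07 [454.30677869 177.50141475]
```

```bash
python3 - <<'E'
from h import *
im=manip.snapshot("scene")
for x in(335,336,337,338,348,349,350,351): print(x,[tuple(map(int,im[y,x])) for y in range(203,219)])
E
```

```text
335 [(30, 38, 38), (29, 32, 34), (26, 40, 41), (29, 77, 78), (26, 119, 120), (20, 142, 145), (0, 160, 161), (0, 169, 166), (0, 172, 170), (0, 169, 167), (0, 169, 166), (39, 149, 144), (72, 104, 92), (71, 56, 38), (82, 45, 20), (111, 61, 25)]
336 [(40, 40, 41), (44, 39, 43), (43, 42, 43), (51, 63, 62), (49, 84, 84), (41, 112, 112), (13, 148, 145), (0, 165, 164), (0, 169, 166), (0, 170, 167), (0, 166, 165), (34, 157, 151), (76, 118, 106), (73, 62, 45), (76, 41, 19), (107, 59, 25)]
337 [(45, 42, 43), (42, 41, 43), (47, 41, 46), (43, 43, 45), (45, 60, 61), (38, 98, 96), (12, 140, 141), (0, 166, 163), (0, 171, 170), (0, 172, 172), (0, 170, 171), (39, 162, 158), (73, 126, 114), (74, 71, 52), (77, 45, 22), (105, 58, 24)]
338 [(26, 39, 38), (24, 33, 35), (24, 33, 34), (23, 51, 50), (23, 81, 80), (12, 115, 117), (0, 152, 149), (0, 165, 165), (0, 167, 165), (0, 168, 166), (0, 170, 169), (31, 162, 156), (68, 125, 113), (79, 77, 57), (75, 44, 20), (98, 53, 19)]
348 [(71, 86, 84), (51, 69, 70), (40, 57, 63), (47, 71, 71), (45, 80, 79), (45, 80, 80), (38, 85, 84), (31, 112, 110), (5, 149, 147), (0, 167, 165), (0, 170, 170), (0, 157, 157), (2, 120, 117), (48, 80, 76), (75, 61, 43), (74, 43, 20)]
349 [(51, 54, 57), (43, 45, 48), (41, 42, 44), (48, 44, 48), (47, 44, 47), (45, 49, 51), (44, 70, 71), (35, 112, 112), (5, 149, 148), (0, 168, 164), (0, 172, 172), (0, 159, 154), (0, 117, 116), (47, 83, 79), (74, 61, 46), (78, 49, 29)]
350 [(36, 34, 38), (34, 30, 31), (32, 28, 32), (31, 27, 28), (32, 32, 30), (31, 54, 55), (28, 95, 96), (16, 134, 133), (0, 161, 159), (0, 170, 169), (0, 172, 169), (0, 158, 157), (0, 118, 116), (36, 82, 75), (71, 65, 51), (75, 50, 34)]
351 [(18, 22, 24), (11, 22, 22), (18, 24, 26), (16, 21, 22), (15, 35, 36), (5, 76, 76), (0, 119, 119), (0, 153, 150), (0, 168, 165), (0, 170, 167), (0, 171, 167), (0, 156, 155), (0, 119, 119), (31, 82, 79), (70, 75, 57), (81, 56, 34)]
```

```bash
python3 - <<'E'
from h import *
c=manip.get_calibration("scene");P=lambda x,y,z:cv2.projectPoints(np.array([[x,y,z]]),c['rvec'],c['tvec'],c['K'],None)[0].ravel().round(1)
print("s2",[P(.6652,.1565,.1718+d) for d in(0,.013,.03,.04)])
ey=np.array([-.0767,.997])
for s in(-.05,.05): print(P(*(np.array([.6652,.1565])+s*ey),.185))
print("now",[P(.4404,-.0411,.0508+d) for d in(0,.01,.02,.03)])
for s in(-.024,.024): print(P(*(np.array([.4404,-.0411])+s*ey),.058))
print(manip.sense()['tcp_pos'])
E
```

```text
s2 [array([393.7, 233. ]), array([394.2, 228.6]), array([394.8, 222.9]), array([395.2, 219.5])]
[374.7 225.6]
[414.  231.6]
now [array([342.6, 217.4]), array([342.8, 214.7]), array([342.9, 211.9]), array([343.1, 209.1])]
[335.2 214.3]
[350.3 216.6]
[ 0.44013446 -0.04108553  0.0506466 ]
```

The visible fingertips sit about 20 mm higher than the TCP reading suggests. A short advance with force readout will show whether they reach the tray at this height.

```bash
python3 -m handwheel '[[3,0.2,0,0,0,0,0.35],[3,0.2,0,0,0,0,0.35],[3,0.2,0,0,0,0,0.35],[3,0.2,0,0,0,0,0.35],[3,0.2,0,0,0,0,0.35],[3,0.2,0,0,0,0,0.35],[4,0.3,0,0,0,0,0.35],[4,0.3,0,0,0,0,0.35],[0,0,0,0,0,0,0.35],[0,0,0,0,0,0,0.35]]'
python3 - <<'E'
from h import *
cv2.imwrite("pics/s7.png",cv2.resize(manip.snapshot("scene")[180:300,250:410,::-1],None,fx=5,fy=5,interpolation=cv2.INTER_CUBIC))
E
```

```text
t: 13.05
tcp_pos: [0.4662, -0.0393, 0.0506]
tool_rot: [0.999, 0.039, -0.0, -0.0]
force: [-0.0, -0.1, -0.7]
finger_gap: 0.349
gripper_force: 0.0
```

View pics/s7.png

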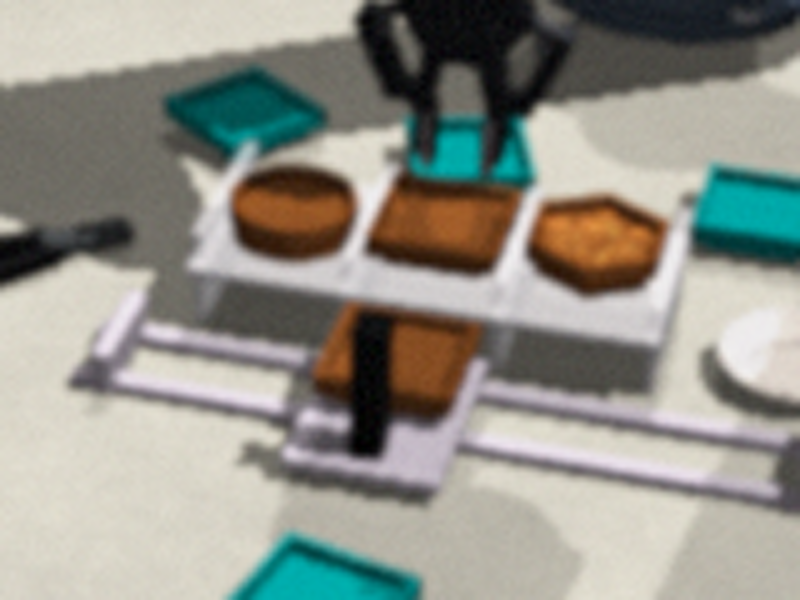

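No contact, and the tray hasn't moved. The tips are at about crop (427,165) and (490,170), which puts them above the tray's rim at z of about 77 mm. I'll back off and lower in small steps, watching the force.

```bash
python3 -m handwheel '[[-14,-1,0,0,0,0,0.35],[-16,-1.2,0,0,0,0,0.35],[0,0,0,0,0,0,0.35],[0,0,-2,0,0,0,0.35],[0,0,-2,0,0,0,0.35],[0,0,-2,0,0,0,0.35],[0,0,-2,0,0,0,0.35],[0,0,-2,0,0,0,0.35],[0,0,0,0,0,0,0.35],[0,0,0,0,0,0,0.35]]'
```

```text
t: 14.35
tcp_pos: [0.4364, -0.0416, 0.0406]
tool_rot: [0.999, 0.039, 0.0, 0.0]
force: [0.7, -0.1, -1.0]
finger_gap: 0.352
gripper_force: 0.0
```

```bash
python3 -m handwheel '[[0,0,-2,0,0,0,0.35],[0,0,-2,0,0,0,0.35],[0,0,-2,0,0,0,0.35],[0,0,-2,0,0,0,0.35],[0,0,-1,0,0,0,0.35],[0,0,0,0,0,0,0.35],[0,0,0,0,0,0,0.35],[0,0,0,0,0,0,0.35],[0,0,0,0,0,0,0.35],[0,0,0,0,0,0,0.35]]'
python3 - <<'E'
from h import *
im=manip.snapshot("scene")
for x in(336,337,350,351): print(x,[tuple(map(int,im[y,x])) for y in range(206,219)])
cv2.imwrite("pics/s8.png",cv2.resize(im[180:300,250:410,::-1],None,fx=5,fy=5,interpolation=cv2.INTER_CUBIC))
E
```

```text
t: 15.6
tcp_pos: [0.4364, -0.0416, 0.0316]
tool_rot: [0.999, 0.039, 0.0, 0.0]
force: [0.1, 0.4, 0.5]
finger_gap: 0.352
gripper_force: 0.0
336 [(46, 41, 46), (45, 41, 41), (42, 39, 41), (46, 39, 43), (48, 44, 46), (46, 59, 61), (43, 88, 88), (26, 116, 114), (45, 137, 131), (69, 109, 95), (73, 63, 49), (77, 44, 21), (108, 58, 25)]
337 [(45, 43, 45), (42, 41, 41), (46, 41, 42), (44, 38, 41), (46, 39, 41), (44, 44, 46), (39, 62, 65), (26, 101, 101), (40, 131, 127), (66, 115, 104), (72, 70, 55), (77, 44, 21), (101, 55, 21)]
350 [(32, 26, 29), (33, 30, 31), (32, 30, 31), (34, 31, 32), (31, 26, 26), (30, 26, 29), (29, 39, 40), (30, 70, 72), (22, 95, 96), (17, 91, 93), (40, 78, 75), (68, 65, 50), (76, 55, 35)]
351 [(18, 21, 20), (17, 16, 18), (23, 21, 22), (14, 19, 18), (16, 26, 25), (16, 45, 46), (16, 76, 74), (3, 110, 108), (0, 133, 130), (2, 113, 112), (28, 79, 76), (62, 65, 52), (78, 54, 31)]
```

```bash
python3 -m handwheel '[[0,0,-2,0,0,0,0.35],[0,0,-2,0,0,0,0.35],[0,0,-2,0,0,0,0.35],[0,0,-1,0,0,0,0.35],[0,0,-1,0,0,0,0.35],[0,0,0,0,0,0,0.35],[0,0,0,0,0,0,0.35],[0,0,0,0,0,0,0.35],[0,0,0,0,0,0,0.35],[0,0,0,0,0,0,0.35]]'
python3 - <<'E'
from h import *
im=manip.snapshot("scene")
for x in(336,337,350,351): print(x,[tuple(map(int,im[y,x])) for y in range(206,219)])
E
```

```text
t: 16.9
tcp_pos: [0.4364, -0.0416, 0.0236]
tool_rot: [0.999, 0.039, 0.0, -0.0]
force: [-0.1, 0.0, 0.6]
finger_gap: 0.348
gripper_force: 0.0
336 [(43, 41, 43), (43, 40, 41), (49, 43, 47), (47, 46, 47), (49, 44, 49), (49, 42, 46), (44, 41, 43), (40, 53, 53), (64, 73, 69), (80, 65, 51), (78, 49, 30), (79, 43, 19), (108, 62, 29)]
337 [(36, 36, 36), (44, 38, 40), (40, 37, 39), (44, 42, 42), (44, 43, 46), (44, 39, 40), (42, 40, 41), (38, 42, 44), (57, 55, 49), (78, 58, 44), (73, 45, 24), (79, 45, 19), (106, 59, 28)]
350 [(18, 17, 16), (23, 22, 24), (29, 25, 27), (35, 28, 32), (27, 24, 29), (33, 29, 31), (30, 28, 30), (29, 29, 32), (31, 32, 36), (32, 43, 43), (49, 57, 53), (76, 64, 49), (77, 54, 30)]
351 [(14, 15, 17), (10, 14, 19), (12, 14, 17), (19, 22, 20), (18, 19, 24), (8, 29, 30), (17, 41, 40), (14, 53, 54), (4, 57, 57), (6, 56, 57), (32, 60, 55), (65, 64, 51), (76, 56, 32)]
```

Column parallax agrees with a vertical offset: observed midpoint 466, against 465 for a vertical shift and 481 for a backward one. The tips are about 30–35 mm above the reported TCP. I'll lower 4 mm more and push.

```bash
python3 -m handwheel '[[0,0,-2,0,0,0,0.35],[0,0,-1,0,0,0,0.35],[0,0,-1,0,0,0,0.35],[0,0,0,0,0,0,0.35],[0,0,0,0,0,0,0.35],[5,0.4,0,0,0,0,0.35],[5,0.4,0,0,0,0,0.35],[5,0.4,0,0,0,0,0.35],[5,0.4,0,0,0,0,0.35],[5,0.4,0,0,0,0,0.35]]'
python3 m.py pics/c9.png
```

```text
t: 18.2
tcp_pos: [0.461, -0.0393, 0.0196]
tool_rot: [0.999, 0.039, -0.001, -0.0]
force: [-0.5, -0.4, 1.2]
finger_gap: 0.352
gripper_force: 0.7
[274.4 275.4] [24.9 29.6] 17.1 [array([0.4959, 0.0658]), array([0.4944, 0.0641])]
[312.  260.5] [15. 30.] 90.0 [array([ 0.5339, -0.0349]), array([ 0.5318, -0.0349])]
[348.4 264.9] [29.2 26.5] 39.3 [array([ 0.5206, -0.1318]), array([ 0.5186, -0.1303])]
[309.7 231.6] [29.4 29.2] 84.8 [array([ 0.6118, -0.03  ]), array([ 0.6083, -0.0301])]
```

Contact made and the tray has slid about 9 mm (its front edge moved from row 256.5 to 253). I'll push on.

```bash
python3 -m handwheel '[[8,0.6,0,0,0,0,0.35],[9,0.7,0,0,0,0,0.35],[9,0.7,0,0,0,0,0.35],[9,0.7,0,0,0,0,0.35],[9,0.7,0,0,0,0,0.35],[9,0.7,0,0,0,0,0.35],[9,0.7,0,0,0,0,0.35],[9,0.7,0,0,0,0,0.35],[5,0.4,0,0,0,0,0.35],[0,0,0,0,0,0,0.35]]'
python3 m.py pics/c10.png;python3 - <<'E'
from h import *
im=manip.snapshot("scene")
cv2.imwrite("pics/s10.png",cv2.resize(im[180:300,250:410,::-1],None,fx=5,fy=5,interpolation=cv2.INTER_CUBIC))
E
```

```text
t: 19.5
tcp_pos: [0.5382, -0.0338, 0.0196]
tool_rot: [0.999, 0.039, 0.001, 0.0]
force: [0.6, -0.1, -1.4]
finger_gap: 0.35
gripper_force: 0.0
[349.  266.6] [26.2 29.7] 18.4 [array([ 0.5158, -0.1331]), array([ 0.514 , -0.1316])]
[309.1 225.1] [16.4 29.2] 84.8 [array([ 0.6294, -0.0287]), array([ 0.6256, -0.0288])]
```

View pics/s10.png

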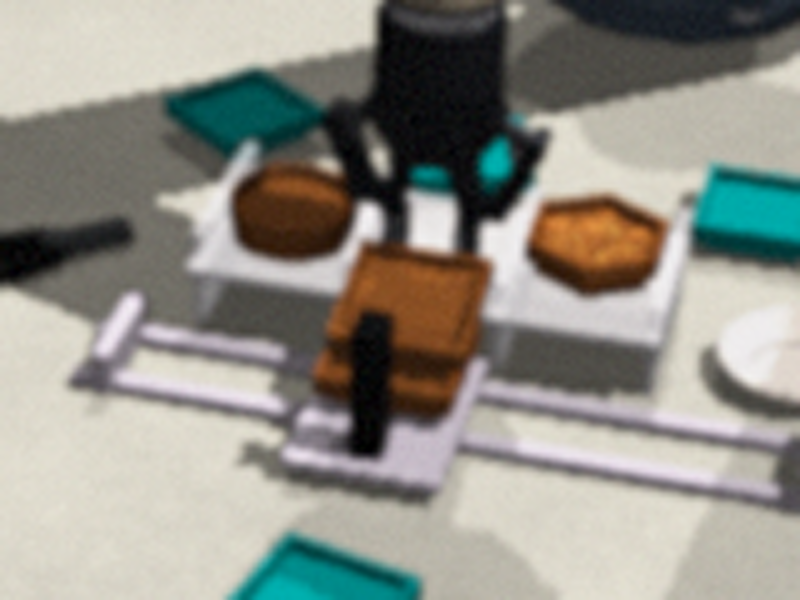

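The tray is sliding straight and now overhangs the shuttle tray, with its rear at crop (430,245). The neighbouring trays haven't moved. I'll push the last part slowly.

```bash
python3 -m handwheel '[[2,0.2,0,0,0,0,0.35],[3,0.2,0,0,0,0,0.35],[3,0.2,0,0,0,0,0.35],[3,0.2,0,0,0,0,0.35],[3,0.2,0,0,0,0,0.35],[3,0.2,0,0,0,0,0.35],[2,0.2,0,0,0,0,0.35],[2,0.2,0,0,0,0,0.35],[0,0,0,0,0,0,0.35],[0,0,0,0,0,0,0.35]]'
python3 - <<'E'
from h import *
im=manip.snapshot("scene");c=manip.get_calibration("scene")
m=brown(im)*0
h=cv2.cvtColor(im,cv2.COLOR_RGB2HSV);m=((h[...,0]<22)&(h[...,1]>120)&(h[...,2]>40)).astype(np.uint8)
m[:222]=0;m[275:]=0;m[:,:305]=0;m[:,352:]=0
for x in(320,330,336,340): 
    print(x,[int(v) for v in im[222:268,x].max(1)])
E
```

```text
t: 20.85
tcp_pos: [0.5582, -0.032, 0.0196]
tool_rot: [0.999, 0.039, -0.0, -0.0]
force: [-0.5, -1.2, -0.8]
finger_gap: 0.347
gripper_force: 0.2
320 [15, 46, 100, 140, 167, 194, 214, 227, 225, 194, 152, 129, 129, 125, 123, 126, 124, 128, 137, 150, 145, 133, 122, 90, 73, 59, 56, 58, 57, 36, 27, 19, 29, 36, 32, 25, 21, 22, 24, 28, 49, 69, 76, 66, 43, 28]
330 [187, 188, 180, 169, 172, 168, 168, 169, 161, 152, 139, 122, 86, 83, 120, 143, 151, 150, 148, 145, 143, 135, 129, 135, 137, 137, 137, 135, 132, 131, 116, 81, 58, 52, 64, 91, 81, 62, 57, 54, 58, 76, 121, 172, 198, 202]
336 [230, 233, 233, 234, 235, 236, 236, 236, 234, 229, 216, 195, 152, 98, 82, 120, 147, 156, 151, 145, 142, 139, 134, 137, 139, 140, 138, 136, 136, 132, 136, 121, 92, 57, 46, 71, 98, 88, 66, 54, 50, 60, 78, 125, 175, 197]
340 [32, 44, 59, 81, 101, 105, 92, 69, 61, 58, 59, 72, 84, 84, 69, 86, 128, 136, 140, 132, 135, 136, 132, 129, 128, 121, 109, 117, 113, 113, 120, 126, 104, 78, 54, 74, 101, 108, 109, 122, 144, 169, 190, 200, 198, 194]
```

```bash
python3 -m handwheel '[[1.5,0.1,0,0,0,0,0.35],[1.5,0.1,0,0,0,0,0.35],[0,0,0,0,0,0,0.35],[0,0,0,0,0,0,0.35],[-20,-1.5,0,0,0,0,0.35],[-20,-1.5,0,0,0,0,0.35],[-40,-3,0,0,0,0,0.35],[-40,-3,40,0,0,0,0.35],[-20,0,60,0,0,0,0.35],[0,0,50,0,0,0,0.35]]'
python3 m.py pics/c11.png
python3 - <<'E'
from h import *
im=manip.snapshot("scene");c=manip.get_calibration("scene")
a=np.radians(4.4);ex=np.array([np.cos(a),np.sin(a)]);ey=np.array([-ex[1],ex[0]]);lo=np.array([.6119,-.030])
for s in(0,-.005,-.01,-.02):
  for z in(.0605,.070):
    print(s,z,cv2.projectPoints(np.array([[*(lo+(s-.04)*ex),z],[*(lo+(s+.04)*ex+.02*ey),z]]),c['rvec'],c['tvec'],c['K'],None)[0].reshape(-1,2).round(1).tolist())
cv2.imwrite("pics/s11.png",cv2.resize(im[200:290,290:390,::-1],None,fx=6,fy=6,interpolation=cv2.INTER_CUBIC))
for x in(330,336,343): print(x,[int(v) for v in im[222:268,x].max(1)])
E
```

```text
t: 22.15
tcp_pos: [0.4196, -0.0405, 0.1704]
tool_rot: [0.999, 0.038, -0.001, -0.0]
force: [1.8, -0.1, -0.5]
finger_gap: 0.348
gripper_force: 0.0
[276.1 276.7] [28.5 30.3] 25.0 [array([0.4925, 0.0614]), array([0.491 , 0.0598])]
[347.5 266. ] [29. 29.] 45.0 [array([ 0.5176, -0.1293]), array([ 0.5158, -0.1278])]
[309.5 232. ] [30.1 29.7] 84.8 [array([ 0.6108, -0.0293]), array([ 0.6074, -0.0294])]
0 0.0605 [[332.4, 236.7], [332.8, 252.9]]
0 0.07 [[332.5, 234.0], [332.9, 250.1]]
-0.005 0.0605 [[332.8, 235.8], [333.2, 251.9]]
-0.005 0.07 [[332.9, 233.1], [333.3, 249.1]]
-0.01 0.0605 [[333.2, 234.9], [333.6, 250.9]]
-0.01 0.07 [[333.3, 232.2], [333.7, 248.1]]
-0.02 0.0605 [[333.9, 233.2], [334.4, 249.0]]
-0.02 0.07 [[334.1, 230.4], [334.5, 246.2]]
330 [228, 230, 230, 230, 231, 232, 231, 229, 222, 216, 211, 212, 212, 203, 157, 99, 78, 106, 127, 136, 131, 132, 131, 129, 131, 132, 135, 129, 124, 115, 86, 65, 51, 50, 67, 86, 80, 60, 56, 53, 57, 70, 119, 169, 192, 198]
336 [225, 228, 229, 231, 231, 232, 232, 232, 230, 221, 215, 212, 215, 211, 196, 154, 92, 74, 103, 128, 130, 130, 134, 129, 134, 131, 132, 133, 128, 123, 117, 97, 65, 52, 52, 71, 94, 87, 67, 53, 49, 55, 80, 119, 169, 191]
343 [229, 228, 230, 230, 232, 231, 231, 231, 232, 229, 223, 214, 213, 214, 212, 198, 162, 105, 69, 74, 95, 104, 105, 109, 111, 111, 104, 99, 88, 95, 109, 130, 143, 156, 167, 183, 192, 193, 184, 179, 179, 177, 174, 179, 179, 184]
```

View pics/s11.png

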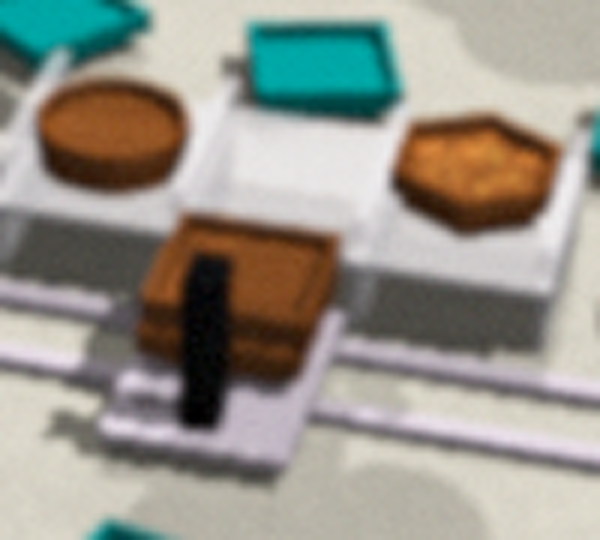

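The view shows the tray seated on the shuttle tray. Its rear rim is at native row 236.6 and its front rim at 252.5, against 236.7 and 252.9 predicted for nested at z = 60.5 mm. The round and hex trays are in place. Back to the post.

```bash
python3 -m handwheel '[[30,2,0,0,0,0,0.7],[55,4,0,0,0,0,0.7],[60,4,0,0,0,0,0.7],[60,4,0,0,0,0,0.7],[55,3,-10,0,0,0,0.7],[0,0,-30,0,0,0,0.7],[0,0,-40,0,0,0,0.7],[0,0,-30,0,0,0,0.7],[0,0,-12,0,0,0,0.7],[0,0,0,0,0,0,0.7]]' 40
python3 -m handwheel '[[0,0,0,0,0,0,0.5],[0,0,0,0,0,0,0.3],[0,0,0,0,0,0,0.15],[0,0,0,0,0,0,0.15],[0,0,0,0,0,0,0.15],[0,0,0,0,0,0,0.15],[0,0,0,0,0,0,0.15],[0,0,0,0,0,0,0.15],[0,0,0,0,0,0,0.15],[0,0,0,0,0,0,0.15]]'
```

```text
t: 23.5
tcp_pos: [0.681, -0.0237, 0.0457]
tool_rot: [0.999, 0.039, -0.001, -0.0]
force: [-0.1, 1.3, 0.0]
finger_gap: 0.702
gripper_force: 0.0
t: 24.75
tcp_pos: [0.6826, -0.0239, 0.0486]
tool_rot: [0.999, 0.038, 0.001, 0.0]
force: [-1.3, 0.8, 5.8]
finger_gap: 0.225
gripper_force: 41.2
```

```bash
python3 -m handwheel '[[-0.6,8,0,0,0,0,0.15],[-1.2,16,0,0,0,0,0.15],[-1.5,20,0,0,0,0,0.15],[-1.5,20,0,0,0,0,0.15],[-1.5,20,0,0,0,0,0.15],[-1.5,20,0,0,0,0,0.15],[-1.5,20,0,0,0,0,0.15],[-1.4,18,0,0,0,0,0.15],[-1.2,16,0,0,0,0,0.15],[-0.8,10,0,0,0,0,0.15]]'
python3 -m handwheel '[[-0.4,5,0,0,0,0,0.15],[-0.3,4,0,0,0,0,0.15],[-0.2,3,0,0,0,0,0.15],[-0.1,2,0,0,0,0,0.15],[-0.1,2,0,0,0,0,0.15],[-0.1,1,0,0,0,0,0.15],[-0.1,1,0,0,0,0,0.15],[0,0,0,0,0,0,0.15],[0,0,0,0,0,0,0.15],[0,0,0,0,0,0,0.15]]'
```

```text
t: 26.0
tcp_pos: [0.6705, 0.1443, 0.0485]
tool_rot: [0.999, 0.039, 0.002, 0.0]
force: [0.6, -1.5, 5.8]
finger_gap: 0.225
gripper_force: 41.2
t: 27.25
tcp_pos: [0.6692, 0.1618, 0.0486]
tool_rot: [0.999, 0.038, 0.002, 0.0]
force: [0.6, -0.4, 6.2]
finger_gap: 0.229
gripper_force: 41.2
```

```bash
python3 -m handwheel '[[-0.1,1,0,0,0,0,0.15],[-0.1,1,0,0,0,0,0.15],[-0.1,1,0,0,0,0,0.15],[-0.1,1,0,0,0,0,0.15],[0,0.5,0,0,0,0,0.15],[0,0.5,0,0,0,0,0.15],[0,0.5,0,0,0,0,0.15],[0,0,0,0,0,0,0.15],[0,0,0,0,0,0,0.15],[0,0,0,0,0,0,0.15]]'
```

```text
t: 28.5
tcp_pos: [0.6689, 0.1667, 0.0486]
tool_rot: [0.999, 0.039, 0.002, 0.001]
force: [0.1, -2.3, 6.3]
finger_gap: 0.227
gripper_force: 41.2
```

```bash
python3 -m handwheel '[[0,0.5,0,0,0,0,0.15],[0,0.5,0,0,0,0,0.15],[0,0.5,0,0,0,0,0.15],[0,0.5,0,0,0,0,0.15],[0,0.5,0,0,0,0,0.15],[0,0.5,0,0,0,0,0.15],[0,0,0,0,0,0,0.15],[0,0,0,0,0,0,0.15],[0,0,0,0,0,0,0.15],[0,0,0,0,0,0,0.15]]'
```

```text
t: 29.75
tcp_pos: [0.6688, 0.1667, 0.0486]
tool_rot: [0.999, 0.039, 0.001, 0.003]
force: [0.3, -9.9, 5.4]
finger_gap: 0.225
gripper_force: 41.3
```

Movement stalled at y = 0.1667 with 9.9 N after 191 mm of travel, as expected for home. I'll release, retreat and check.

```bash
python3 -m handwheel '[[0,-1,0,0,0,0,0.3],[0,0,0,0,0,0,0.6],[0,0,0,0,0,0,0.6],[0,0,20,0,0,0,0.6],[0,0,45,0,0,0,0.6],[0,0,50,0,0,0,0.6],[-40,-30,30,0,0,0,0.6],[-50,-50,0,0,0,0,0.6],[-50,-60,0,0,0,0,0.6],[-50,-60,0,0,0,0,0.6]]'
python3 -m handwheel '[[-10,-60,0,0,0,0,0.6],[-10,-60,0,0,0,0,0.6],[0,-60,0,0,0,0,0.6],[0,-30,0,0,0,0,0.6],[0,0,0,0,0,0,0.6],[0,0,0,0,0,0,0.6],[0,0,0,0,0,0,0.6],[0,0,0,0,0,0,0.6],[0,0,0,0,0,0,0.6],[0,0,0,0,0,0,0.6]]'
python3 m.py pics/c12.png
python3 - <<'E'
from h import *
im=manip.snapshot("scene");c=manip.get_calibration("scene")
a=np.radians(4.4);ex=np.array([np.cos(a),np.sin(a)]);ey=np.array([-ex[1],ex[0]]);lo=np.array([.6119,-.030])+.1905*ey
print(lo)
for s in(0,-.005):
  for z in(.0605,.070):
    print(s,z,cv2.projectPoints(np.array([[*(lo+(s-.04)*ex+.02*ey),z],[*(lo+(s+.04)*ex+.02*ey),z]]),c['rvec'],c['tvec'],c['K'],None)[0].reshape(-1,2).round(1).tolist())
for x in(396,398,400,402): print(x,[int(v) for v in im[240:278,x].max(1)])
E
```

```text
t: 31.0
tcp_pos: [0.5023, -0.0016, 0.1936]
tool_rot: [0.999, 0.039, 0.002, 0.001]
force: [-0.4, -0.9, -0.3]
finger_gap: 0.603
gripper_force: 0.0
t: 32.25
tcp_pos: [0.483, -0.2102, 0.1919]
tool_rot: [0.999, 0.039, -0.0, -0.0]
force: [0.0, -0.8, -0.4]
finger_gap: 0.603
gripper_force: 0.0
[278.  277.5] [33. 30.] 90.0 [array([0.4901, 0.0562]), array([0.4887, 0.0547])]
[347.5 266. ] [29. 29.] 45.0 [array([ 0.5176, -0.1293]), array([ 0.5158, -0.1278])]
[238.1 238.3] [30.2 30.7] 85.0 [array([0.5969, 0.162 ]), array([0.5937, 0.1587])]
[0.59728503 0.15993855]
0 0.0605 [[404.9, 248.1], [401.5, 264.1]]
0 0.07 [[405.3, 245.3], [401.9, 261.3]]
-0.005 0.0605 [[405.1, 247.2], [401.7, 263.1]]
-0.005 0.07 [[405.5, 244.4], [402.1, 260.2]]
396 [192, 187, 184, 192, 211, 225, 213, 156, 93, 79, 111, 134, 125, 98, 56, 20, 14, 17, 18, 10, 9, 11, 11, 20, 10, 9, 13, 12, 21, 24, 21, 25, 23, 32, 34, 50, 75, 120]
398 [187, 191, 193, 216, 232, 236, 231, 178, 105, 73, 101, 124, 131, 113, 78, 60, 60, 68, 66, 81, 88, 83, 83, 74, 57, 49, 44, 48, 53, 68, 64, 54, 49, 47, 59, 78, 118, 169]
400 [189, 197, 217, 232, 236, 235, 231, 192, 123, 70, 80, 115, 133, 134, 129, 131, 128, 128, 130, 135, 135, 130, 123, 106, 80, 58, 51, 49, 64, 84, 78, 61, 54, 51, 52, 75, 116, 169]
402 [187, 200, 227, 237, 237, 237, 234, 208, 147, 83, 77, 116, 133, 132, 135, 134, 139, 134, 136, 135, 132, 130, 128, 112, 88, 67, 50, 49, 69, 96, 86, 65, 55, 53, 51, 66, 101, 153]
```

The pair sits nested at home: rear and front rims at rows 248 and 264, as predicted. The hex and round trays read the same pixels as at the start, and the arm is clear.

```bash
python3 -c "
from station import manip
print(manip.sign_off())"
```

```text
the job is handed in; nothing more can be done
None
```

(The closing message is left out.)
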